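# Sound the narrow bore with the depth rod

### The job

Take the depth rod from its stand and slide it, stem first, into the narrow bore of the heating block, gently pushing the snug spacer ring in the bore ahead of it all the way until the rod stands on the hard bottom; leave it there. Then read the exposed length on the height post: slide the pointer until it is level with the top of the rod, let go, and leave the beaker and the two bottles where they are.

Things in the scene. Friction and masses are not known exactly. Their poses are not given: they have to be found in the camera images.
- station: Fixed grey base plate 130 x 240 x 12 mm with an aluminium block 80 x 80 mm, its top face 75 mm above the worktop, centred at (0, -60) mm, and a 12 mm square steel height post at (35, 70), 200 mm tall. Origin: under the plate's centre; y from block to post, x away from the robot at yaw 0. Narrow bore at (-18, -60); two wider tube wells (17 mm) at (20, -42), (20, -78): not for the rod.
- bore_mouth (a point): Centre of the narrow bore's mouth in the block's top face; bore 11.2 mm wide, chamfered, straight down, blind, of unknown depth 30 to 52 mm. A snug spacer ring sits 10 to 20 mm down, a false bottom: it gives way at a steady 7 N and is pushed ahead of the rod until the rod's foot lands on the bottom's central boss. There the force rises steeply; over 35 N counts as ramming.
- depth_rod: Loose steel depth rod, 105 mm long, 80 g, round: stem 10 mm in diameter and 75 mm long with a chamfered foot, above it a ringed dark head 20 mm in diameter and 30 mm high. Origin: centre of the foot; z along the rod towards the head. At the start it stands in the rod stand.
- rod_tip (a point): Centre of the rod's foot.
- rod_top (a point): Centre of the head's flat top, 105 mm from the foot. With the rod on the bottom it stands 53 to 75 mm above the block's face.
- rod_stand: Fixed grey stand, 60 x 60 x 30 mm, with a 12.5 mm hole 25 mm deep in the middle in which the rod stands, its foot 5 mm above the worktop. Origin: centre of the underside.
- pointer (a joint): Height of the pointer's centre line above the block's top face (m), 0 to 0.10, up is plus: black carriage that slides straight up and down the height post and stays where left (friction about 3 N). A tab 12 mm wide and high, on the centre line, runs in the station's -x direction and ends 90 mm before the post's axis; a thin needle at the same height points along -y.
- pointer_tab (a point): On the pointer's centre line, in the tab, 10 mm before its free end and 80 mm from the post's axis: the place to pinch it (across, along the station's y). Axes as the station's.
- beaker: Loose glass beaker, 56 mm wide, 71 mm high; leave alone. Origin: centre of the underside.
- reagent: Loose reagent bottle with a screw cap, 56 mm wide, 105 mm high; leave alone. Origin: centre of the underside.
- flask: Loose wider bottle with a screw cap, 72 mm wide, 120 mm high; leave alone. Origin: centre of the underside.
Not all that is in view belongs to the job. Several things have the shape of the depth_rod; the one meant has the colours described above.

How it is judged (in metres and radians):
On the way, in this order (a step that is already met when the one before it is completed fails the run):
1. the depth rod stands on the bottom of the narrow bore (distance between rod_tip and bore_floor_c0 below 0.0118 m and horizontal distance between rod_top and bore_mouth below 0.008 m), for 0.2 s.
2. the pointer is level with the top of the rod (z of rod_top in the frame of pointer_tab between -0.003 and 0.003 m), for 0.2 s.
At the end, for the whole second after the job is handed in: The rod rests in the narrow bore with its foot within about 1.8 mm of the bottom and its top within 8 mm of the bore's axis, and the pointer's centre line is within 3 mm of the height of the rod's top; both are released and at rest (all of step 1 and all of step 2 and linear speed of depth_rod below 0.01 m/s); the robot touches nothing.
It fails at once if the rod is rammed against the bottom of the bore (over 35 N) (contact force between depth_rod and bore_floor_c0 above 35 N).
It fails at once if the beaker is moved by more than 20 mm (distance of beaker from where it was at the start of the episode above 0.02 m).
It fails at once if the reagent bottle is moved by more than 20 mm (distance of reagent from where it was at the start of the episode above 0.02 m).
It fails at once if the wider bottle is moved by more than 20 mm (distance of flask from where it was at the start of the episode above 0.02 m).
It also fails if it takes over 61 s, if anything falls off the work surface, if the arm or the gripper's body presses on something with over 40 N, if the wrist force passes 120 N, or if a joint passes its speed limit or range.

### The arm

A 6-joint arm with a two-finger parallel gripper is mounted at the origin on a cart in front of the work surface, level with it; the furniture and walls round the work are solid. World frame = base frame: x ahead of the robot, y to its left, z up, the work surface at z = 0. Lengths are in mm, angles in rad, forces in N, time in s.
With the tool pointing down it reaches from about 275 to 1000 mm from the base axis. Payload 8.4 kg.
Tool frame: the origin (TCP) lies where the fingers leave the gripper's body, on its centre line; the fingertips stand 73 mm ahead of it and the grasp point (between the pads) lies 54 mm ahead of it (grip_point_offset is the distance from the TCP to the grasp point, in mm); z points along the fingers, y is the direction in which the jaws open and shut (so a half turn about z gives the same grasp; the last joint's range is limited). The gripper opens to 85 mm and grips with 20 to 120 N. Pads are 22 mm wide; open, the fingers measure 114 mm over their backs; the gripper's body (76 mm by 85 mm) begins 54 mm behind the grasp point. The pads swing forward as they close: fully open they stand 13 mm farther back than shut.
Start: joints at [-1.311, 0.353, 1.633, -0, 1.155, -0.002], TCP at [161.761, -603.707, 303.881] pointing down, gripper open.
Joint ranges: [-2.63, 2.63], [-0.92, 2.1], [0.06, 2.66], [-1.3, 4.44], [0, 2.69], [-3.02, 3.02]. Speed limits (rad/s): [2.22, 2.22, 2.79, 3.14, 3.14, 3.14].

### API

Orientations are given as [roll, pitch, yaw] about the fixed x, y, z axes, in that order (R = Rz(yaw) Ry(pitch) Rx(roll)).
In Python, from rig import sense, grab_frame, sign_off, grip_point_offset gives the robot as it stands. The module is installed in compiled form; this text tells all that it offers.
- The arm moves only by the tool drive_tool, never from a script. Its argument "targets" is one flat list of numbers, 7 for each row, row after row: the shift along the tool's x, y, z in m, then the turn, a rotation vector about the tool's x, y, z in rad, then the opening, from 0 (shut) to 1 (fully open). In form: [tx, ty, tz, wx, wy, wz, grip, tx, ty, tz, wx, wy, wz, grip, ...]. A call has 1 to 12 rows; each row is the pose to reach, as a shift and turn from the pose commanded when the call began, along the tool's axes at that moment; what a row does not reach only later rows make up. A row lasts 1/12 s, in which the tool goes at most 41.7 mm and 7.16 degrees, less where a joint would pass 70% of its speed; a pose out of reach is approached as far as the arm can. A call with a gripper value outside its range is refused whole. The fingers move at their own pace and stop on an object; "force" is the grip in N (left out, the last holds). Time passes only in rows, so rows that repeat a pose let the fingers close. It gives the time, the measured TCP pose, the force and the opening at its end, in the units of the state.
- sense(): the state, without advancing time (a new reading comes with each control period).
- grab_frame(name): name is "scene" or "top" or "wrist"; returns a dict with "color" (400x640x3 uint8, blue, green, red), "vertical_fov" (degrees; the focal length in pixels is half the picture's height over the tangent of half this angle, whatever the lens; pixels are square), "cx", "cy" (the principal point, pixels), "world_from_camera" (4x4, takes a point from camera to world coordinates). Camera axes: x right, y down, z forward; pixel columns grow to the right and rows downward; lengths in mm; the calibration is good to about 2 mm. A picture is of the moment at which its call begins. There is no depth.
- sign_off(): hands the job in, once; it reports no verdict.
The state is a dict: "clock": time; "qpos": joint angles; "qvel": joint speeds; "joint_efforts": joint torques, N m; "eef_pos": TCP position; "tcp_rot": TCP orientation; "contact_force": force on the tool from outside, world axes, zero at the start; "wrist_torque": the same for the moment, N m; "opening": opening from 0.0 (shut) to 1.0 (fully open).
Only numpy, scipy, OpenCV 4.12 (cv2) and the standard library are available. Lean on these libraries where they do the work, as an engineer would, in place of code of your own. Each camera call takes 0.05 s, during which the arm holds its last target. There are 200 camera calls.

## Working session

There is one attempt and no reset: what is moved stays moved. The work goes in short steps, Python scripts to look and compute and a tool call to move; the robot and the scene stay as the last step left them, time stands still between calls to the robot, and variables do not carry over. Pictures are saved under pics/ and viewed, about 8 in all and at most 12, crops included, and the job is handed in when it is done.

Besides the shell and the picture viewer there is one more tool, called after "Emit:" as a command line: name --argument value ..., lists and objects as JSON in quotes. drive_tool: Moves the arm, as the interface text tells. Its arguments: {"type":"object","properties":{"targets":{"type":"array"},"force":{"type":"number"}},"required":["targets"]}

```bash
mkdir -p pics; cat > h.py <<'E'
import numpy as np, cv2
from rig import *
def K(f): return f["color"].shape[0]/2/np.tan(np.radians(f["vertical_fov"])/2)
def ray(f,u,v):
    T=np.array(f["world_from_camera"]);d=T[:3,:3]@np.array([(u-f["cx"])/K(f),(v-f["cy"])/K(f),1]);return T[:3,3],d
def onz(f,u,v,z):
    o,d=ray(f,u,v);return o+d*(z-o[2])/d[2]
def proj(f,p):
    T=np.array(f["world_from_camera"]);c=T[:3,:3].T@(np.array(p,float)-T[:3,3]);return c[:2]/c[2]*K(f)+[f["cx"],f["cy"]]
def tri(rs):
    A=0;b=0
    for o,d in rs:
        d=d/np.linalg.norm(d);P=np.eye(3)-np.outer(d,d);A=A+P;b=b+P@o
    return np.linalg.solve(A,b)
E
python3 - <<'E'
from h import *
import pickle
print(sense()); F={}
for n in("scene","top","wrist"):
    F[n]=f=grab_frame(n);cv2.imwrite(f"pics/{n}0.png",f["color"]);print(n,f["vertical_fov"],np.round(f["world_from_camera"],2).tolist())
pickle.dump(F,open("f0.pkl","wb"))
E
```

```text
{'clock': 0.0, 'qpos': array([-1.31141330e+00,  3.53637250e-01,  1.63414901e+00, -1.10566253e-05,
        1.15519216e+00, -2.37103550e-03]), 'qvel': array([ 0.00104985, -0.00179655,  0.00017654, -0.00056758, -0.00072831,
        0.0001905 ]), 'joint_efforts': array([-3.28417635e-03, -6.05262208e+01, -3.42069983e+01, -1.30739531e-04,
        9.11899551e-03, -1.98966501e-05]), 'eef_pos': array([ 161.65164962, -603.33865927,  303.16205091]), 'tcp_rot': array([-3.14020687e+00,  6.82349147e-06,  2.61758543e-01]), 'contact_force': array([-1.49045582, -0.19069867,  1.48145551]), 'wrist_torque': array([-0.00134619, -0.01570938,  0.03105754]), 'opening': 0.9997331166023271}
scene 51.28011512626883 [[-0.45, -0.49, 0.75, -118.32], [-0.89, 0.23, -0.38, 505.04], [0.01, -0.84, -0.54, 576.14], [0.0, 0.0, 0.0, 1.0]]
top 57.47962540806302 [[-0.02, -0.99, 0.1, 450.4], [-1.0, 0.02, -0.02, 189.99], [0.02, -0.1, -0.99, 945.85], [0.0, 0.0, 0.0, 1.0]]
wrist 68.20537696305148 [[0.26, -0.91, -0.32, 243.31], [-0.97, -0.25, -0.08, -581.42], [-0.0, 0.33, -0.95, 373.27], [0.0, 0.0, 0.0, 1.0]]
```

View pics/scene0.png

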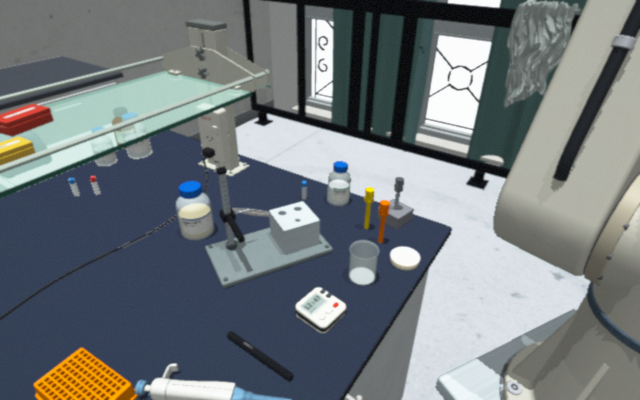

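View pics/top0.png

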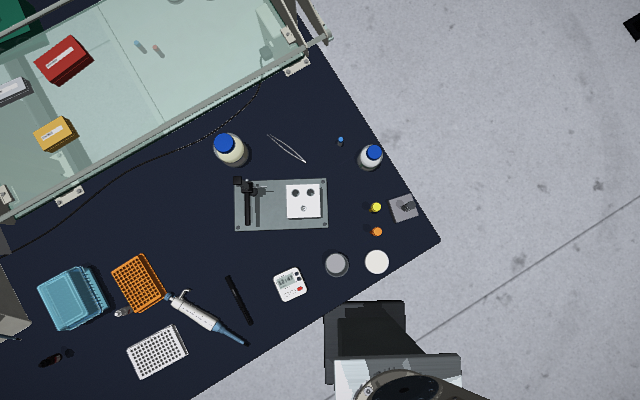

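The scene view shows the station in the middle, the dark-headed rod in its grey stand near the table corner (about 398,200), with yellow and orange decoys beside it. In the top view the block is at (303,200), the post at about (250,187), the stand at (404,208) and the beaker at (336,264). I'll crop both views for measurement.

```bash
python3 - <<'E'
from h import *
import pickle
F=pickle.load(open("f0.pkl","rb"))
a=cv2.resize(F["top"]["color"][120:285,225:425],None,fx=4,fy=4,interpolation=cv2.INTER_CUBIC)[:600]
cv2.imwrite("pics/c1.png",a)
b=cv2.resize(F["scene"]["color"][145:295,200:420],None,fx=3.6,fy=3.6,interpolation=cv2.INTER_CUBIC)
cv2.imwrite("pics/c2.png",b);print(a.shape,b.shape)
E
```

```text
(600, 800, 3) (540, 792, 3)
```

View pics/c1.png

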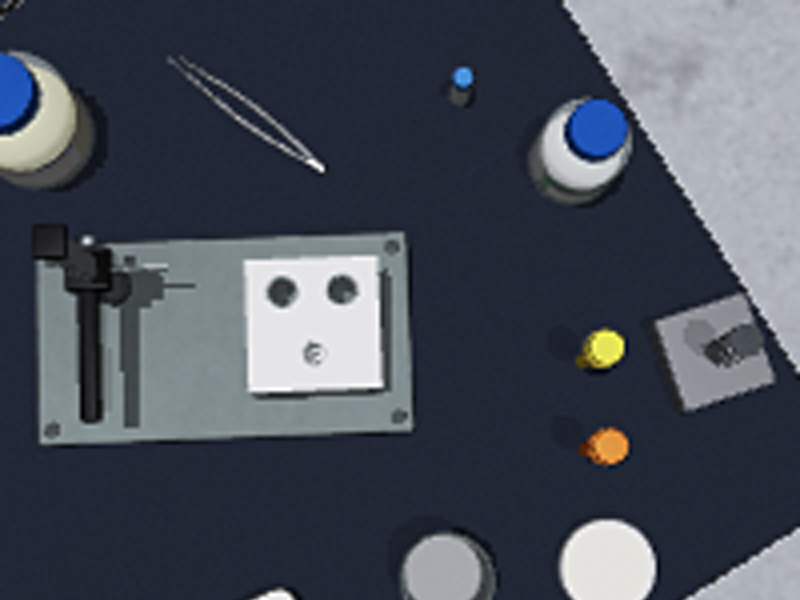

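View pics/c2.png

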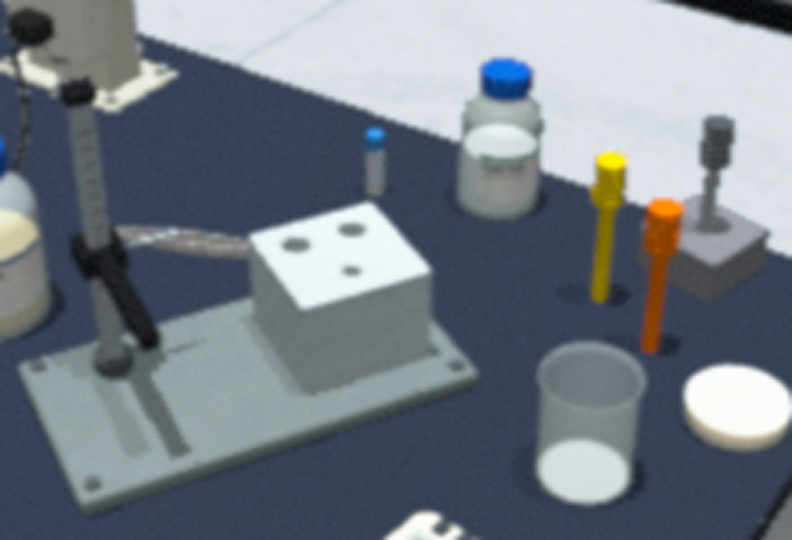

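The crops show the bore at crop px (315,353) in the top view, the two wells above it, the stand's square with the dark ringed rod, and free-standing yellow and orange decoys. The pointer tab points down in the image (−x).

```bash
python3 - <<'E'
from h import *
import pickle
F=pickle.load(open("f0.pkl","rb"))
t=F["top"];s=F["scene"]
c=lambda u,v:(225+(u+.5)/4-.5,120+(v+.5)/4-.5)
d=lambda u,v:(200+(u+.5)/3.6-.5,145+(v+.5)/3.6-.5)
# block top: bright mask
m=(t["color"].min(2)>190).astype(np.uint8); m[:, :280]=0; m[:,325:]=0; m[:180]=0; m[225:]=0
cs,_=cv2.findContours(m,cv2.RETR_EXTERNAL,cv2.CHAIN_APPROX_NONE);k=max(cs,key=cv2.contourArea)
r=cv2.minAreaRect(k);b=cv2.boxPoints(r);print("block",r)
P=np.array([onz(t,*p,75) for p in b]);print(P.round(1).tolist(),P.mean(0).round(1))
for i in range(4): e=P[(i+1)%4]-P[i];print(np.linalg.norm(e).round(1),np.degrees(np.arctan2(e[1],e[0])).round(2))
print("plate",[onz(t,*c(*p),12).round(1)[:2].tolist() for p in [(38,247),(404,233),(412,429),(40,444)]])
print("bore top",onz(t,*c(315,353),75).round(1),"scene",onz(s,*d(352,270),75).round(1))
print("wells",[onz(t,*c(*p),75).round(1)[:2].tolist() for p in[(283,290),(342,288)]],[onz(s,*d(*p),75).round(1)[:2].tolist() for p in[(297,243),(352,229)]])
S=np.array([onz(t,*c(*p),30) for p in[(652,320),(744,293),(775,381),(685,411)]]);print("stand",S.round(1).tolist(),S.mean(0))
print("rodtop scene",onz(s,*d(719,122),110).round(1),"top",onz(t,*c(752,337),110).round(1))
for n,p,q in(("yel",(607,347),(610,158)),("ora",(611,446),(664,207))): print(n,tri([ray(t,*c(*p)),ray(s,*d(*q))]).round(1),onz(t,*c(*p),105).round(1))
print("reagent",tri([ray(t,*c(598,128)),ray(s,*d(506,68))]).round(1))
print("flask",tri([ray(t,223.,143.),ray(s,190.,187.)]).round(1))
print("beaker", onz(t,*c(445,570),71).round(1), onz(s,*d(590,370),71).round(1))
print("tabend",tri([ray(t,*c(91,420)),ray(s,*d(150,340))]).round(1),"posttop",tri([ray(t,*c(50,240)),ray(s,*d(77,90))]).round(1))
E
```

```text
block ((302.7282409667969, 200.5635986328125), (32.75907897949219, 33.0587043762207), 87.1375961303711)
[[579.8, 268.0, 75.0], [582.2, 188.5, 75.0], [503.1, 186.3, 75.0], [500.9, 265.1, 75.0]] [541.5 227.   75. ]
79.6 -88.31
79.1 -178.41
78.8 91.57
78.9 2.12
plate [[601.5, 405.4], [605.7, 169.4], [478.9, 167.3], [474.9, 403.9]]
bore top [523.7 225.8  75. ] scene [523.4 225.8  75. ]
wells [[562.1, 244.3], [562.5, 208.9]] [[562.2, 243.7], [561.6, 208.6]]
stand [[543.7, 14.1, 30.0], [559.7, -45.3, 30.0], [503.3, -62.2, 30.0], [485.7, -4.4, 30.0]] [523.10696286 -24.46155412  30.        ]
rodtop scene [523.9 -25.8 110. ] top [524.4 -28.1 110. ]
yel [520.9  55.8 106.8] [520.9  55.3 105. ]
ora [463.8  55.3 105.1] [463.7  55.2 105. ]
reagent [650.2  55.8 106.1]
flask [674.1 406.2 118.5]
beaker [393.3 151.2  71. ] [391.6 147.5  71. ]
tabend [485.9 355.5  95.3] posttop [575.1 356.9 197.4]
```

```bash
cat >> h.py <<'E'
from scipy.spatial.transform import Rotation as R
def mv(x,y,z,yaw=0.02,base=None):
    s=sense();R0=R.from_euler("xyz",s["tcp_rot"]);p=np.array(s["eef_pos"]) if base is None else np.array(base)
    print("shift m",(R0.inv().apply(np.array([x,y,z])-p)/1000).round(4),"rot",(R0.inv()*R.from_euler("xyz",[np.pi,0,yaw])).as_rotvec().round(4))
E
python3 - <<'E'
from h import *
print(grip_point_offset if not callable(grip_point_offset) else grip_point_offset())
mv(523.5,-25.5,260)
mv(523.5,-25.5,304,base=[161.76,-603.7,303.9])
E
```

```text
53.900000000000006
shift m [ 0.4991 -0.4645  0.0438] rot [-1.000e-03  1.000e-04  2.418e-01]
shift m [ 4.991e-01 -4.649e-01  4.000e-04] rot [-1.000e-03  1.000e-04  2.418e-01]
```

Emit:
drive_tool --targets '[0.25, -0.2325, 0, 0, 0, 0.12, 1, 0.25, -0.2325, 0, 0, 0, 0.12, 1, 0.25, -0.2325, 0, 0, 0, 0.12, 1, 0.25, -0.2325, 0, 0, 0, 0.12, 1, 0.25, -0.2325, 0, 0, 0, 0.12, 1, 0.25, -0.2325, 0, 0, 0, 0.12, 1, 0.25, -0.2325, 0, 0, 0, 0.12, 1, 0.5, -0.465, 0.02, 0, 0, 0.242, 0.6, 0.5, -0.465, 0.02, 0, 0, 0.242, 0.6, 0.5, -0.465, 0.02, 0, 0, 0.242, 0.6, 0.5, -0.465, 0.02, 0, 0, 0.242, 0.6, 0.5, -0.465, 0.02, 0, 0, 0.242, 0.6]'

```text
clock: 1.15
eef_pos: [425.2, -182.5, 293.5]
tcp_rot: [3.141, -0.0, 0.02]
contact_force: [1.0, -2.1, 0.7]
opening: 0.597
```

Emit:
drive_tool --targets '[0.0, 0, 0, 0, 0, 0, 0.6]'

```text
clock: 1.23
eef_pos: [427.4, -179.2, 293.2]
tcp_rot: [-3.14, -0.001, 0.024]
contact_force: [0.3, -0.5, -0.1]
opening: 0.599
```

```bash
python3 - <<'E'
from h import *
s=sense();print(s["clock"],s["eef_pos"],s["tcp_rot"],s["opening"]);mv(523.5,-25.5,270)
E
```

```text
1.2333 [ 427.3655072  -179.17477402  293.24583636] [-3.13960303e+00 -1.18143302e-03  2.43419634e-02] 0.5987240659667598
shift m [ 0.0998 -0.1512  0.0237] rot [-0.002  -0.0012  0.0043]
```

Emit:
drive_tool --targets '[0.0998, -0.1512, 0.03, 0, 0, 0, 0.6, 0.0998, -0.1512, 0.03, 0, 0, 0, 0.6, 0.0998, -0.1512, 0.03, 0, 0, 0, 0.6, 0.0998, -0.1512, 0.03, 0, 0, 0, 0.6, 0.0998, -0.1512, 0.03, 0, 0, 0, 0.6, 0.0998, -0.1512, 0.03, 0, 0, 0, 0.6, 0.0998, -0.1512, 0.03, 0, 0, 0, 0.6, 0.0998, -0.1512, 0.03, 0, 0, 0, 0.6]'

```text
clock: 1.9
eef_pos: [520.8, -32.0, 263.3]
tcp_rot: [3.141, 0.001, 0.02]
contact_force: [-0.4, 0.6, 0.4]
opening: 0.598
```

```bash
python3 - <<'E'
from h import *
import pickle
s=sense();print(s["clock"],s["eef_pos"],s["tcp_rot"],s["opening"])
F={n:grab_frame(n) for n in("wrist","scene")};pickle.dump(F,open("f1.pkl","wb"))
cv2.imwrite("pics/w1.png",F["wrist"]["color"])
for z,p in((110,[523.5,-25.5,110]),(30,[523.5,-25.5,30])): print(proj(F["wrist"],p))
E
```

```text
1.9 [520.82457963 -31.95395425 263.34955804] [3.14126188e+00 9.37618085e-04 1.99054672e-02] 0.5984203026860657
[310.55754968 209.09364107]
[312.38399093 183.16539536]
```

View pics/w1.png

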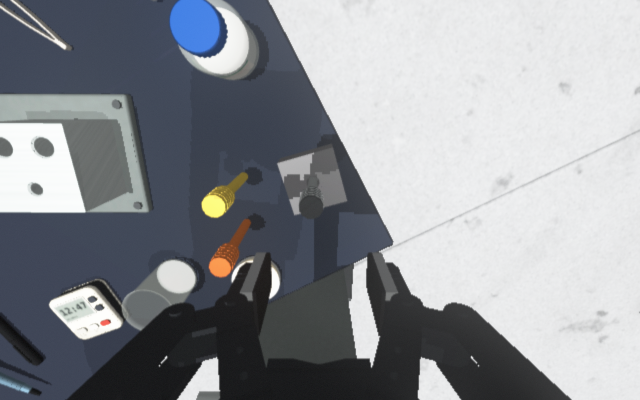

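The wrist view shows the rod's dark head at (311,207), within 2 px of the prediction (310.6,209). The position is confirmed.

Emit:
drive_tool --targets '[0, 0, 0, 0, 0, 0, 0.6, 0, 0, 0, 0, 0, 0, 0.6, 0, 0, 0, 0, 0, 0, 0.6]'

```text
clock: 2.25
eef_pos: [521.3, -31.9, 263.7]
tcp_rot: [3.142, -0.0, 0.019]
contact_force: [0.2, -0.2, 0.5]
opening: 0.598
```

```bash
python3 - <<'E'
from h import *
s=sense();print(s["clock"],s["eef_pos"],s["tcp_rot"],s["contact_force"]);mv(524,-25.7,148)
E
```

```text
2.25 [521.28570736 -31.94346857 263.74100762] [ 3.14150085e+00 -3.62547991e-04  1.87717542e-02] [ 0.1853482  -0.16547338  0.48293404]
shift m [ 0.0028 -0.0062  0.1157] rot [ 0.0001 -0.0004 -0.0012]
```

Emit:
drive_tool --targets '[0.0028, -0.0062, 0, 0, 0, 0, 0.6, 0.0028, -0.0062, 0.03, 0, 0, 0, 0.6, 0.0028, -0.0062, 0.06, 0, 0, 0, 0.6, 0.0028, -0.0062, 0.09, 0, 0, 0, 0.6, 0.0028, -0.0062, 0.1155, 0, 0, 0, 0.6, 0.0028, -0.0062, 0.1155, 0, 0, 0, 0.6, 0.0028, -0.0062, 0.1155, 0, 0, 0, 0.6, 0.0028, -0.0062, 0.1155, 0, 0, 0, 0.6, 0.0028, -0.0062, 0.1155, 0, 0, 0, 0.6]'

```text
clock: 3.0
eef_pos: [525.4, -25.0, 149.8]
tcp_rot: [3.141, -0.003, 0.02]
contact_force: [0.4, 1.2, 0.8]
opening: 0.599
```

```bash
python3 - <<'E'
from h import *
s=sense();print(s["clock"],s["eef_pos"],s["tcp_rot"],s["contact_force"])
f=grab_frame("wrist");cv2.imwrite("pics/w2.png",f["color"])
mv(524,-25.7,148)
E
```

```text
3.0 [525.3633441  -24.99934194 149.76321758] [ 3.14141086e+00 -2.87219709e-03  1.97694817e-02] [0.40680135 1.16003733 0.79556603]
shift m [-0.0013  0.0007  0.0017] rot [ 0.0002 -0.0029 -0.0002]
```

View pics/w2.png

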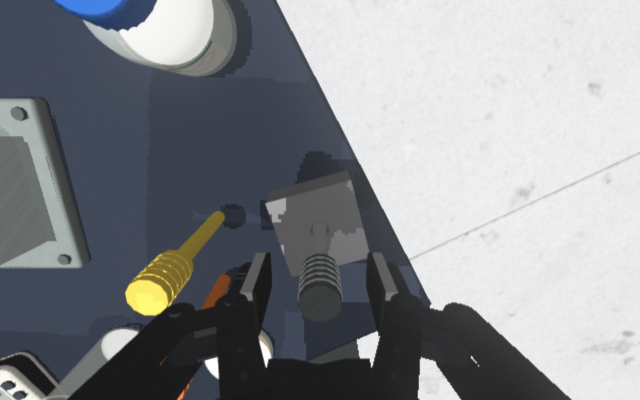

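The head at (320,290) sits centred between the pads, so I'm closing on it and lifting.

Emit:
drive_tool --targets '[0, 0, 0, 0, 0, 0, 0.1, 0, 0, 0, 0, 0, 0, 0.1, 0, 0, 0, 0, 0, 0, 0.1, 0, 0, 0, 0, 0, 0, 0.1, 0, 0, 0, 0, 0, 0, 0.1, 0, 0, 0, 0, 0, 0, 0.1, 0, 0, 0, 0, 0, 0, 0.1, 0, 0, 0, 0, 0, 0, 0.1]' --force 50

```text
clock: 3.72
eef_pos: [524.7, -25.1, 148.9]
tcp_rot: [3.141, -0.002, 0.02]
contact_force: [-1.2, -0.8, 6.6]
opening: 0.215
```

Emit:
drive_tool --targets '[0, 0, -0.01, 0, 0, 0, 0.1, 0, 0, -0.03, 0, 0, 0, 0.1, 0, 0, -0.06, 0, 0, 0, 0.1, 0, 0, -0.09, 0, 0, 0, 0.1, 0, 0, -0.1, 0, 0, 0, 0.1, 0, 0, -0.1, 0, 0, 0, 0.1, 0, 0, -0.1, 0, 0, 0, 0.1, 0, 0, -0.1, 0, 0, 0, 0.1]'

```text
clock: 4.38
eef_pos: [523.3, -25.0, 246.7]
tcp_rot: [-3.141, 0.002, 0.02]
contact_force: [-0.8, 0.7, -0.5]
opening: 0.22
```

```bash
python3 - <<'E'
from h import *
s=sense();print(s["clock"],s["eef_pos"],s["tcp_rot"],s["contact_force"],s["opening"])
f=grab_frame("wrist");g=grab_frame("scene")
q=proj(g,[525,-25,170]).astype(int);print(q)
a=cv2.resize(g["color"][max(q[1]-75,0):q[1]+75,q[0]-60:q[0]+60],(480,600),interpolation=cv2.INTER_CUBIC)
b=cv2.resize(f["color"][200:400,220:420],(320,320)) 
a=cv2.resize(a,(450,562));b=cv2.copyMakeBorder(b,0,242,0,0,0)
cv2.imwrite("pics/w3.png",np.hstack([a,b]))
mv(523.6,225.8,245)
E
```

```text
4.3833 [523.25283873 -24.96830829 246.70687424] [-3.14140974e+00  2.02736492e-03  1.97775807e-02] [-0.81954729  0.73084428 -0.53503461] 0.22028117990275145
[401 154]
shift m [ 0.0053 -0.2507  0.0015] rot [-0.0002  0.0028 -0.0002]
```

View pics/w3.png

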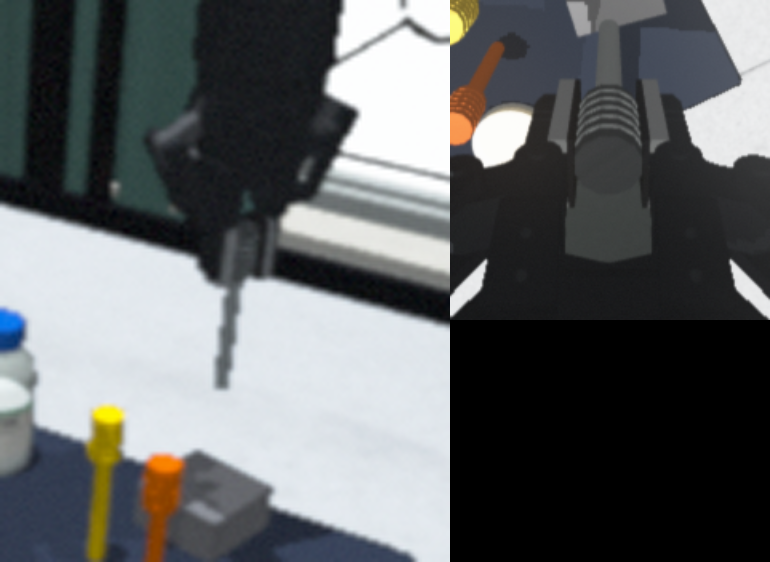

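The rod is held firmly between the pads (head at roughly (610,130) in the inset), perhaps slightly tilted. I'll carry it above the yellow rod to the block.

Emit:
drive_tool --targets '[0, 0, -0.03, 0, 0, 0, 0.1, 0.0005, 0, -0.045, 0, 0, 0, 0.1, 0.0005, -0.03, -0.045, 0, 0, 0, 0.1, 0.0005, -0.065, -0.045, 0, 0, 0, 0.1, 0.0005, -0.1, -0.045, 0, 0, 0, 0.1, 0.0005, -0.135, -0.045, 0, 0, 0, 0.1, 0.0005, -0.17, -0.045, 0, 0, 0, 0.1, 0.0005, -0.205, -0.035, 0, 0, 0, 0.1, 0.0005, -0.235, -0.015, 0, 0, 0, 0.1, 0.0005, -0.2507, 0.005, 0, 0, 0, 0.1, 0.0005, -0.2507, 0.015, 0, 0, 0, 0.1, 0.0005, -0.2507, 0.015, 0, 0, 0, 0.1]'

```text
clock: 5.48
eef_pos: [517.8, 225.5, 229.3]
tcp_rot: [3.139, 0.006, 0.022]
contact_force: [0.2, -0.1, -1.6]
opening: 0.218
```

Emit:
drive_tool --targets '[0, 0, 0, 0, 0, 0, 0.1, 0, 0, 0, 0, 0, 0, 0.1, 0, 0, 0, 0, 0, 0, 0.1]'

```text
clock: 5.73
eef_pos: [520.3, 224.8, 233.9]
tcp_rot: [-3.141, -0.001, 0.018]
contact_force: [-0.0, 0.1, -0.6]
opening: 0.216
```

```bash
python3 - <<'E'
from h import *
import pickle
s=sense();print(s["clock"],s["eef_pos"],s["tcp_rot"],s["contact_force"],s["opening"])
F={n:grab_frame(n) for n in("wrist","scene","top")};pickle.dump(F,open("f2.pkl","wb"))
f=F["wrist"];g=F["scene"]
tip=[s["eef_pos"][0],s["eef_pos"][1],s["eef_pos"][2]-144];print(proj(f,tip),proj(g,tip),proj(f,[523.6,225.8,75]),proj(g,[523.6,225.8,75]))
a=cv2.resize(g["color"][145:245,245:345],(400,400),interpolation=cv2.INTER_CUBIC)
b=cv2.resize(f["color"][130:330,220:420],(400,400),interpolation=cv2.INTER_CUBIC)
cv2.imwrite("pics/w4.png",np.hstack([a,b]))
E
```

```text
5.7333 [520.27941098 224.81168053 233.88927727] [-3.14124744e+00 -1.15584620e-03  1.84534910e-02] [-0.02834385  0.09341827 -0.58651125] 0.2155328426442012
[318.64053217 216.96775134] [298.35316956 214.37885768] [317.49931086 206.54391338] [297.35840443 219.59652701]
```

View pics/w4.png

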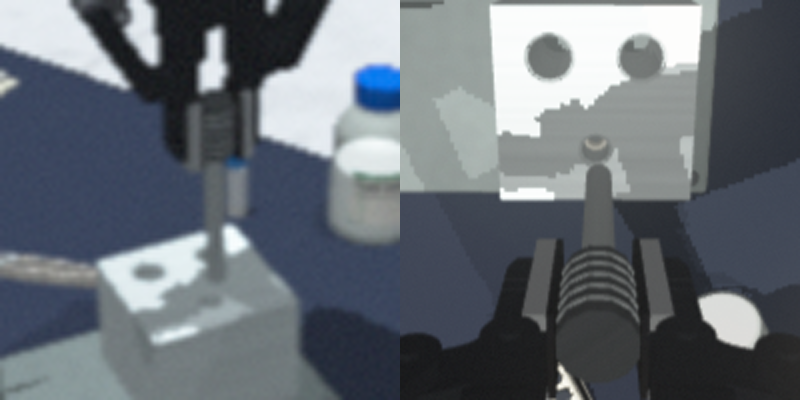

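```bash
python3 - <<'E'
from h import *
import pickle
F=pickle.load(open("f2.pkl","rb"));f=F["wrist"];g=F["scene"]
a=cv2.resize(g["color"][160:235,275:325],None,fx=8,fy=8,interpolation=cv2.INTER_CUBIC)
b=cv2.resize(f["color"][180:255,295:345],None,fx=8,fy=8,interpolation=cv2.INTER_CUBIC)
cv2.imwrite("pics/w5.png",np.hstack([a,b]))
E
```

```text
(no output)
```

View pics/w5.png

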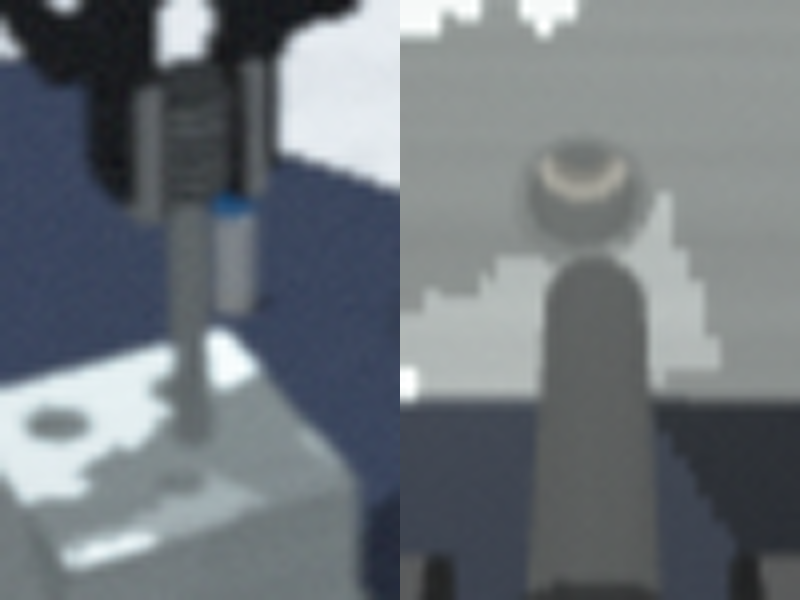

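```bash
python3 - <<'E'
from h import *
import pickle
F=pickle.load(open("f2.pkl","rb"));f=F["wrist"];g=F["scene"]
w=lambda u,v:(295+(u-400+.5)/8-.5,180+(v+.5)/8-.5)
s=lambda u,v:(275+(u+.5)/8-.5,160+(v+.5)/8-.5)
print("bore",onz(f,*w(588,190),75),onz(g,*s(180,481),75))
for z in(87,90,93): print(z,"tip",onz(f,*w(596,297),z),onz(g,*s(190,436),z))
print(tri([ray(f,*w(596,297)),ray(g,*s(190,436))]))
# stem axis (upper): wrist at head junction, scene at head junction
print("stem top",tri([ray(f,*w(593,575)),ray(g,*s(188,205))]))
o,d=ray(f,*w(593,585));print(onz(f,*w(593,585),165),onz(g,*s(188,205),165),sense()["eef_pos"])
E
```

```text
bore [526.41741666 225.3888405   75.        ] [523.57079418 226.48052396  75.        ]
87 tip [519.38434229 224.45881097  87.        ] [525.14313969 222.7556945   87.        ]
90 tip [520.56329734 224.4888923   90.        ] [521.19663166 224.48702347  90.        ]
93 tip [521.74225239 224.51897364  93.        ] [517.25012363 226.21835245  93.        ]
[520.73333795 224.58464745  90.34186792]
stem top [525.01272381 223.68251169 155.94767104]
[529.63988599 225.03844874 165.        ] [511.1026292  228.35470434 165.        ] [520.17525337 225.10974041 233.89475427]
```

Emit:
drive_tool --targets '[0.0045, -0.001, 0.0, 0, 0, 0, 0.1, 0.0045, -0.001, 0.005, 0, 0, 0, 0.1, 0.0045, -0.001, 0.01, 0, 0, 0, 0.1, 0.0045, -0.001, 0.01, 0, 0, 0, 0.1, 0.0045, -0.001, 0.01, 0, 0, 0, 0.1, 0.0045, -0.001, 0.01, 0, 0, 0, 0.1]'

```text
clock: 6.38
eef_pos: [524.0, 226.7, 222.8]
tcp_rot: [3.141, 0.001, 0.02]
contact_force: [-0.1, -0.1, -1.2]
opening: 0.218
```

```bash
python3 - <<'E'
from h import *
import pickle
s=sense();print(s["clock"],s["eef_pos"],s["tcp_rot"],s["contact_force"])
F={n:grab_frame(n) for n in("wrist","scene")};pickle.dump(F,open("f3.pkl","wb"));f=F["wrist"];g=F["scene"]
a=cv2.resize(g["color"][160:235,275:325],None,fx=8,fy=8,interpolation=cv2.INTER_CUBIC)
b=cv2.resize(f["color"][180:255,295:345],None,fx=8,fy=8,interpolation=cv2.INTER_CUBIC)
cv2.imwrite("pics/w6.png",np.hstack([a,b]))
E
```

```text
6.3833 [524.01222852 226.73493849 222.75613959] [3.14141728e+00 5.00846642e-04 1.98664657e-02] [-0.0640318  -0.10862777 -1.24022699]
```

View pics/w6.png

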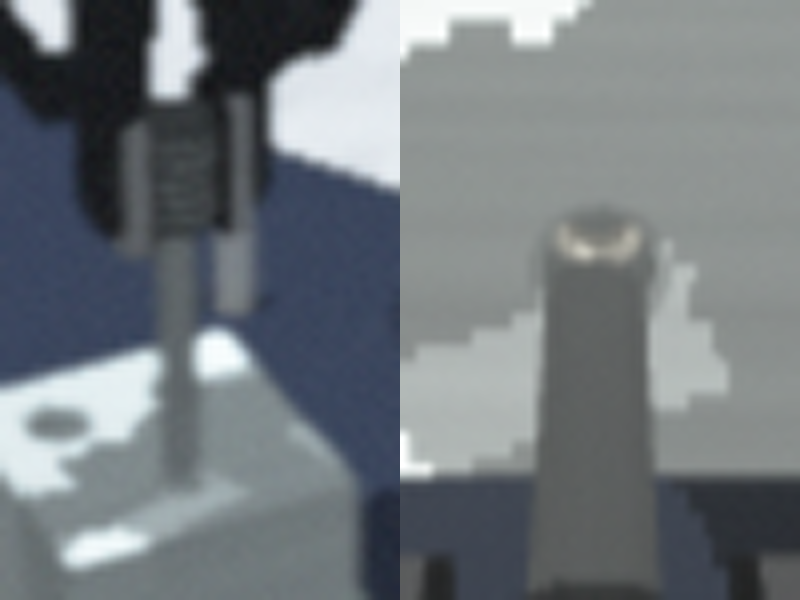

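```bash
python3 - <<'E'
from h import *
import pickle
F=pickle.load(open("f3.pkl","rb"));f=F["wrist"];g=F["scene"]
w=lambda u,v:(295+(u-400+.5)/8-.5,180+(v+.5)/8-.5)
s=lambda u,v:(275+(u+.5)/8-.5,160+(v+.5)/8-.5)
b1,b2=onz(f,*w(600,262),75),onz(g,*s(180,481),75);print("bore",b1,b2)
for z in(77,78,79,80,81): print(z,"need",(b1-onz(f,*w(595,297),z))[:2].round(1),(b2-onz(g,*s(180,478),z))[:2].round(1))
# row profile in the wrist: column u~595/8
col=f["color"][:,319:321].mean((1,2));print(col[200:225].round(0))
E
```

```text
bore [526.21909574 225.95673396  75.        ] [523.57079418 226.48052396  75.        ]
77 need [ 2.9 -0.4] [ 1.4 -0.6]
78 need [ 2.5 -0.4] [ 2.6 -1.1]
79 need [ 2.1 -0.5] [ 3.9 -1.7]
80 need [ 1.7 -0.5] [ 5.2 -2.2]
81 need [ 1.3 -0.5] [ 6.5 -2.8]
[146. 148. 146. 146. 146. 137. 123. 114. 112. 121. 132. 154. 126. 103.
  99.  99.  99.  98.  98.  99.  98.  98.  97.  97.  98.]
```

Both views agree if the tip is at z≈78: it needs +2.2 mm in x and −0.5 mm in y. I'll correct that and feel for the mouth.

Emit:
drive_tool --targets '[0.0022, 0.0005, 0.0, 0, 0, 0, 0.1, 0.0022, 0.0005, 0.0, 0, 0, 0, 0.1, 0.0022, 0.0005, 0.001, 0, 0, 0, 0.1, 0.0022, 0.0005, 0.002, 0, 0, 0, 0.1, 0.0022, 0.0005, 0.003, 0, 0, 0, 0.1, 0.0022, 0.0005, 0.004, 0, 0, 0, 0.1, 0.0022, 0.0005, 0.004, 0, 0, 0, 0.1, 0.0022, 0.0005, 0.004, 0, 0, 0, 0.1]'

```text
clock: 7.15
eef_pos: [526.3, 226.3, 218.9]
tcp_rot: [3.142, 0.0, 0.02]
contact_force: [0.5, -0.3, -0.8]
opening: 0.217
```

Emit:
drive_tool --targets '[0, 0, 0.001, 0, 0, 0, 0.1, 0, 0, 0.002, 0, 0, 0, 0.1, 0, 0, 0.002, 0, 0, 0, 0.1]'

```text
clock: 7.4
eef_pos: [526.2, 226.2, 216.8]
tcp_rot: [3.141, 0.0, 0.02]
contact_force: [-0.4, 0.3, -0.4]
opening: 0.218
```

Emit:
drive_tool --targets '[0, 0, 0.001, 0, 0, 0, 0.1, 0, 0, 0.002, 0, 0, 0, 0.1, 0, 0, 0.003, 0, 0, 0, 0.1, 0, 0, 0.003, 0, 0, 0, 0.1]'

```text
clock: 7.73
eef_pos: [526.2, 226.2, 213.7]
tcp_rot: [3.141, 0.0, 0.02]
contact_force: [-0.8, 0.0, -1.2]
opening: 0.216
```

Emit:
drive_tool --targets '[0, 0, 0.001, 0, 0, 0, 0.1, 0, 0, 0.002, 0, 0, 0, 0.1, 0, 0, 0.003, 0, 0, 0, 0.1, 0, 0, 0.003, 0, 0, 0, 0.1]'

```text
clock: 8.07
eef_pos: [526.3, 226.2, 210.8]
tcp_rot: [3.142, 0.0, 0.02]
contact_force: [-1.6, -0.0, -0.5]
opening: 0.222
```

Emit:
drive_tool --targets '[-0.0003, 0, 0.001, 0, 0, 0, 0.1, -0.0003, 0, 0.002, 0, 0, 0, 0.1, -0.0003, 0, 0.003, 0, 0, 0, 0.1, -0.0003, 0, 0.004, 0, 0, 0, 0.1, -0.0003, 0, 0.004, 0, 0, 0, 0.1]'

```text
clock: 8.48
eef_pos: [526.0, 226.2, 206.8]
tcp_rot: [3.142, 0.0, 0.02]
contact_force: [-0.2, -0.9, -1.6]
opening: 0.219
```

```bash
python3 - <<'E'
from h import *
s=sense();print(s["clock"],s["eef_pos"],s["contact_force"],s["wrist_torque"])
F=grab_frame("wrist");g=grab_frame("scene")
a=cv2.resize(g["color"][160:235,275:325],None,fx=8,fy=8,interpolation=cv2.INTER_CUBIC)
b=cv2.resize(F["color"][180:255,295:345],None,fx=8,fy=8,interpolation=cv2.INTER_CUBIC)
cv2.imwrite("pics/w7.png",np.hstack([a,b]))
E
```

```text
8.4833 [526.02492341 226.23691041 206.77552319] [-0.18081634 -0.89679488 -1.60821476] [0.06385688 0.16195407 0.01158831]
```

View pics/w7.png

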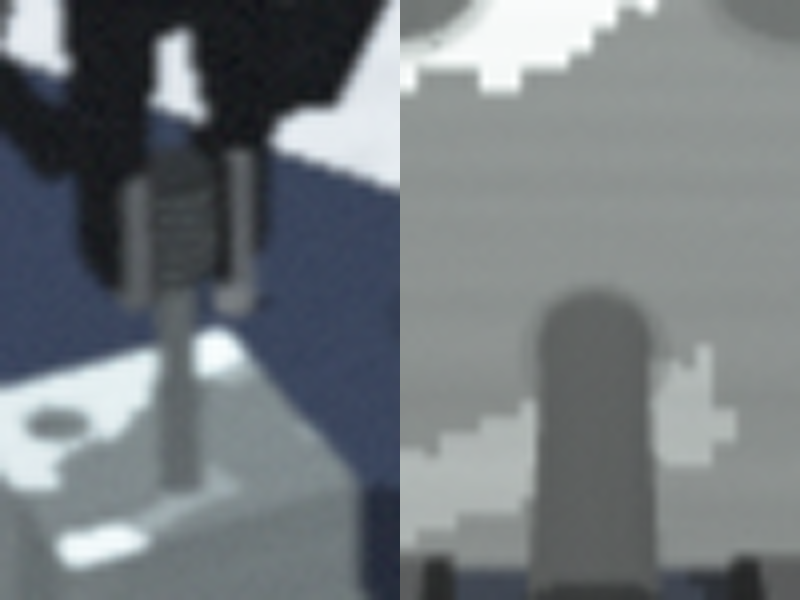

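The stem is in the bore, with its rim ringed by the chamfer at (597,340). I'll keep pushing and watch the force.

Emit:
drive_tool --targets '[0, 0, 0.001, 0, 0, 0, 0.1, 0, 0, 0.002, 0, 0, 0, 0.1, 0, 0, 0.003, 0, 0, 0, 0.1, 0, 0, 0.004, 0, 0, 0, 0.1, 0, 0, 0.005, 0, 0, 0, 0.1, 0, 0, 0.006, 0, 0, 0, 0.1]'

```text
clock: 9.08
eef_pos: [526.4, 226.3, 201.7]
tcp_rot: [-3.141, -0.001, 0.02]
contact_force: [-1.1, -1.1, 8.5]
opening: 0.218
```

Emit:
drive_tool --targets '[0, 0, 0.001, 0, 0, 0, 0.1, 0, 0, 0.002, 0, 0, 0, 0.1, 0, 0, 0.003, 0, 0, 0, 0.1, 0, 0, 0.004, 0, 0, 0, 0.1, 0, 0, 0.005, 0, 0, 0, 0.1]'

```text
clock: 9.5
eef_pos: [526.4, 226.3, 196.8]
tcp_rot: [-3.141, -0.001, 0.02]
contact_force: [-2.3, -1.0, 8.8]
opening: 0.218
```

Emit:
drive_tool --targets '[0, 0, 0.001, 0, 0, 0, 0.1, 0, 0, 0.002, 0, 0, 0, 0.1, 0, 0, 0.003, 0, 0, 0, 0.1, 0, 0, 0.004, 0, 0, 0, 0.1]'

```text
clock: 9.83
eef_pos: [526.4, 226.3, 192.9]
tcp_rot: [-3.141, -0.001, 0.02]
contact_force: [-3.0, -1.4, 8.4]
opening: 0.217
```

Emit:
drive_tool --targets '[-0.0003, 0, 0.001, 0, 0, 0, 0.1, -0.0003, 0, 0.0018, 0, 0, 0, 0.1, -0.0003, 0, 0.0025, 0, 0, 0, 0.1]'

```text
clock: 10.08
eef_pos: [526.2, 226.3, 190.3]
tcp_rot: [-3.141, -0.001, 0.02]
contact_force: [-1.7, -1.4, 8.2]
opening: 0.218
```

Emit:
drive_tool --targets '[0, 0, 0.0005, 0, 0, 0, 0.1, 0, 0, 0.001, 0, 0, 0, 0.1, 0, 0, 0.001, 0, 0, 0, 0.1]'

```text
clock: 10.33
eef_pos: [526.1, 226.3, 189.3]
tcp_rot: [-3.141, -0.001, 0.02]
contact_force: [-2.0, -1.2, 7.9]
opening: 0.22
```

Emit:
drive_tool --targets '[-0.0002, 0, 0.0005, 0, 0, 0, 0.1, -0.0002, 0, 0.001, 0, 0, 0, 0.1, -0.0002, 0, 0.001, 0, 0, 0, 0.1]'

```text
clock: 10.58
eef_pos: [526.0, 226.3, 188.3]
tcp_rot: [-3.141, -0.001, 0.02]
contact_force: [-2.0, -0.7, 8.0]
opening: 0.216
```

Lowering the grip to 20 N, so that the pads slip before the rod can be rammed.

Emit:
drive_tool --targets '[-0.0001, 0, 0.0007, 0, 0, 0, 0.1, -0.0001, 0, 0.0014, 0, 0, 0, 0.1, -0.0001, 0, 0.002, 0, 0, 0, 0.1, -0.0001, 0, 0.002, 0, 0, 0, 0.1]' --force 20

```text
clock: 10.92
eef_pos: [525.9, 226.3, 186.3]
tcp_rot: [-3.141, -0.001, 0.02]
contact_force: [-1.7, -1.7, 6.8]
opening: 0.219
```

Emit:
drive_tool --targets '[-0.0001, 0, 0.0007, 0, 0, 0, 0.1, -0.0001, 0, 0.0014, 0, 0, 0, 0.1, -0.0001, 0, 0.002, 0, 0, 0, 0.1, -0.0001, 0, 0.002, 0, 0, 0, 0.1]'

```text
clock: 11.25
eef_pos: [525.9, 226.3, 184.2]
tcp_rot: [-3.141, -0.001, 0.02]
contact_force: [-1.7, -1.4, 6.4]
opening: 0.216
```

Emit:
drive_tool --targets '[-0.0001, 0, 0.0007, 0, 0, 0, 0.1, -0.0001, 0, 0.0014, 0, 0, 0, 0.1, -0.0001, 0, 0.002, 0, 0, 0, 0.1, -0.0001, 0, 0.002, 0, 0, 0, 0.1]'

```text
clock: 11.58
eef_pos: [525.8, 226.3, 182.3]
tcp_rot: [-3.141, -0.001, 0.02]
contact_force: [-1.9, -0.6, 7.0]
opening: 0.22
```

Emit:
drive_tool --targets '[-0.0001, 0, 0.0007, 0, 0, 0, 0.1, -0.0001, 0, 0.0014, 0, 0, 0, 0.1, -0.0001, 0, 0.002, 0, 0, 0, 0.1, -0.0001, 0, 0.002, 0, 0, 0, 0.1]'

```text
clock: 11.92
eef_pos: [525.9, 226.4, 180.8]
tcp_rot: [-3.141, -0.002, 0.02]
contact_force: [-3.0, -1.4, 11.3]
opening: 0.222
```

Emit:
drive_tool --targets '[-0.0001, 0, 0.0004, 0, 0, 0, 0.1, -0.0001, 0, 0.0008, 0, 0, 0, 0.1, -0.0001, 0, 0.0008, 0, 0, 0, 0.1]'

```text
clock: 12.17
eef_pos: [526.1, 226.4, 180.7]
tcp_rot: [-3.141, -0.002, 0.02]
contact_force: [-3.8, -1.9, 18.6]
opening: 0.22
```

Emit:
drive_tool --targets '[0, 0, 0.0003, 0, 0, 0, 0.1, 0, 0, 0.0005, 0, 0, 0, 0.1, 0, 0, 0.0005, 0, 0, 0, 0.1]'

```text
clock: 12.42
eef_pos: [526.1, 226.4, 180.6]
tcp_rot: [-3.141, -0.003, 0.02]
contact_force: [-4.6, -2.7, 23.3]
opening: 0.217
```

The stop is solid: 0.1 mm of travel for 12 N. I'll ease off, release and retract.

Emit:
drive_tool --targets '[0, 0, -0.0012, 0, 0, 0, 0.1, 0, 0, -0.0018, 0, 0, 0, 0.25, 0, 0, -0.0018, 0, 0, 0, 0.5, 0, 0, -0.0018, 0, 0, 0, 0.5, 0, 0, -0.0018, 0, 0, 0, 0.5, 0, 0, -0.0018, 0, 0, 0, 0.5, 0, 0, -0.01, 0, 0, 0, 0.5, 0, 0, -0.04, 0, 0, 0, 0.5, 0, 0, -0.07, 0, 0, 0, 0.5, 0, 0, -0.1, 0, 0, 0, 0.5, 0, 0, -0.1, 0, 0, 0, 0.5, 0, 0, -0.1, 0, 0, 0, 0.5]'

```text
clock: 13.42
eef_pos: [526.0, 226.6, 280.5]
tcp_rot: [-3.14, -0.004, 0.02]
contact_force: [-0.5, -0.8, -1.6]
opening: 0.5
```

```bash
python3 - <<'E'
from h import *
import pickle
s=sense();print(s["clock"],s["eef_pos"],s["tcp_rot"],s["contact_force"],s["opening"])
F={n:grab_frame(n) for n in("wrist","scene","top")};pickle.dump(F,open("f4.pkl","wb"));f=F["wrist"];g=F["scene"];t=F["top"]
for z in(134,138,142,146): print(z,proj(g,[524,226,z]),proj(f,[524,226,z]))
a=cv2.resize(g["color"][145:225,200:320],None,fx=4,fy=4,interpolation=cv2.INTER_CUBIC)
b=cv2.resize(f["color"][100:300,160:480],(480,300))
a=cv2.resize(a,(400,267));a=np.hstack([g["color"][150:225,215:315]]);a=cv2.resize(a,(792,594),interpolation=cv2.INTER_CUBIC)
cv2.imwrite("pics/w8.png",a)
cv2.imwrite("pics/w8w.png",f["color"])
E
```

```text
13.4167 [525.9676396  226.62343982 280.54277418] [-3.13998497 -0.00392086  0.01975255] [-0.52590581 -0.78214012 -1.61688998] 0.5001405578716441
134 [296.70950903 195.32079421] [319.63196487 218.56650248]
138 [296.67557496 193.6127726 ] [319.64688695 220.47129335]
142 [296.64146324 191.89580905] [319.6623101  222.44004721]
146 [296.60717246 190.16983315] [319.67826002 224.47604091]
```

View pics/w8.png

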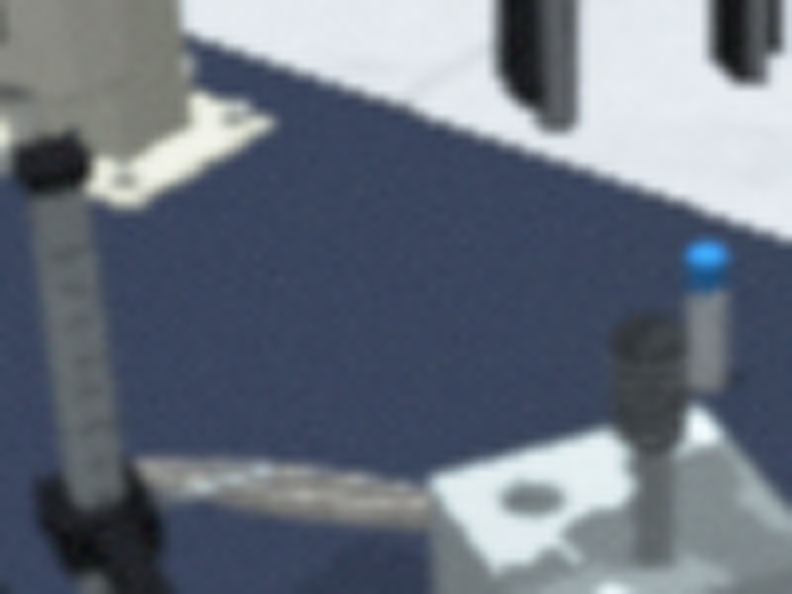

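The rod stands in the narrow bore with its head top at about crop (649,330), which gives z≈143. To avoid calibration error I'll use the shut fingertips as a height gauge: first touch the rod top, later the tab.

Emit:
drive_tool --targets '[0, 0, 0, 0, 0, 0, 0, 0, 0, 0, 0, 0, 0, 0, 0, 0, 0, 0, 0, 0, 0, 0, 0, 0, 0, 0, 0, 0, 0, 0, 0.03, 0, 0, 0, 0, 0, 0, 0.055, 0, 0, 0, 0, 0, 0, 0.06, 0, 0, 0, 0, 0, 0, 0.06, 0, 0, 0, 0, 0, 0, 0.06, 0, 0, 0, 0]'

```text
clock: 14.32
eef_pos: [525.4, 226.4, 218.7]
tcp_rot: [-3.142, 0.0, 0.02]
contact_force: [0.0, 0.7, -0.7]
opening: 0.002
```

Emit:
drive_tool --targets '[0, 0, 0.0005, 0, 0, 0, 0, 0, 0, 0.001, 0, 0, 0, 0, 0, 0, 0.0015, 0, 0, 0, 0, 0, 0, 0.0015, 0, 0, 0, 0]'

```text
clock: 14.65
eef_pos: [525.3, 226.4, 217.4]
tcp_rot: [-3.141, -0.001, 0.02]
contact_force: [-0.4, 0.2, 0.3]
opening: -0.002
```

Emit:
drive_tool --targets '[0, 0, 0.0005, 0, 0, 0, 0, 0, 0, 0.001, 0, 0, 0, 0, 0, 0, 0.0015, 0, 0, 0, 0, 0, 0, 0.0015, 0, 0, 0, 0]'

```text
clock: 14.98
eef_pos: [525.0, 226.2, 215.1]
tcp_rot: [3.142, 0.0, 0.02]
contact_force: [0.5, 0.5, -0.1]
opening: -0.0
```

Emit:
drive_tool --targets '[0, 0, 0.0005, 0, 0, 0, 0, 0, 0, 0.001, 0, 0, 0, 0, 0, 0, 0.0015, 0, 0, 0, 0, 0, 0, 0.0015, 0, 0, 0, 0]'

```text
clock: 15.32
eef_pos: [525.6, 226.4, 214.5]
tcp_rot: [-3.141, -0.001, 0.02]
contact_force: [-1.4, 0.3, 6.7]
opening: 0.003
```

Touch found: rod top at TCP z≈214.5, that is 141.5 mm. Next is the pointer tab. The wrist camera would overhang the post, so I'm checking whether the wrist can turn half round.

Emit:
drive_tool --targets '[0, 0, -0.02, 0, 0, 0, 0, 0, 0, -0.055, 0, 0, 0, 0, 0, 0, -0.085, 0, 0, 0, 0, 0, 0, -0.085, 0, 0, 0, 0, 0, 0, -0.085, 0, 0, 0, 0]'

```text
clock: 15.73
eef_pos: [525.8, 226.6, 300.5]
tcp_rot: [-3.14, -0.003, 0.02]
contact_force: [-0.2, 0.1, -0.4]
opening: -0.001
```

```bash
python3 - <<'E'
from h import *
import pickle
s=sense();print(s["clock"],s["eef_pos"],s["qpos"].round(3),s["contact_force"])
mv(494.5,355.5,298)
g=grab_frame("scene");t=grab_frame("top")
# tab: dark pixels, in both views, near the expected place
for n,f in(("scene",g),("top",t)):
    c=[proj(f,[x,355.5,95]) for x in(485,494.5,560)];print(n,np.round(c,1).tolist())
a=t["color"];
for r in range(212,228): print(r,a[r,238:258].max(1))
E
```

```text
15.7333 [525.84550997 226.58204094 300.48388602] [0.404 0.274 1.753 0.    1.111 1.955] [-0.20962586  0.08616981 -0.44650716]
shift m [-0.0288 -0.1295  0.0026] rot [-0.0014 -0.0035 -0.0002]
scene [[241.6, 239.5], [240.0, 236.7], [229.9, 218.3]]
top [[247.4, 225.0], [247.3, 220.9], [247.3, 192.9]]
212 [174 173 173 175 171 150 102  45  50  51  52  52  53  50  52  53  63  79
 107 117]
213 [174 173 173 174 172 159 120  46  48  50  52  51  53  51  51  51  50  61
  77  93]
214 [173 174 174 174 174 167 137  69  46  51  53  50  50  50  51  51  51  53
  73  77]
215 [174 174 173 173 174 171 148 104  46  50  51  52  52  52  51  51  51  50
  53  69]
216 [172 173 173 173 174 173 160 121  48  49  52  51  51  51  50  52  52  51
  50  57]
217 [174 174 174 173 173 173 166 139  76  47  50  50  52  51  52  51  53  51
  50  53]
218 [174 173 174 173 174 174 172 151 105  44  49  50  52  51  51  51  52  50
  52  51]
219 [173 173 172 174 174 173 174 160 122  50  50  50  51  53  51  52  51  51
  51  52]
220 [173 173 174 173 173 173 173 167 140  83  47  52  51  51  50  51  52  53
  51  51]
221 [174 173 173 173 174 174 174 172 152 108  41  50  51  53  52  52  50  52
  51  52]
222 [172 174 173 174 172 173 174 174 160 124  51  49  51  52  52  52  51  52
  52  52]
223 [173 171 173 174 173 173 174 174 167 141  89  47  51  51  52  51  53  51
  52  52]
224 [174 174 173 174 174 173 174 174 172 152 111  42  50  51  52  50  51  52
  52  51]
225 [173 173 173 174 172 173 173 174 175 161 126  54  48  51  52  51  52  53
  51  52]
226 [173 173 172 174 173 172 174 173 174 168 141  91  45  48  51  53  53  52
  52  51]
227 [173 172 174 173 173 174 174 173 174 172 152 111  40  50  50  52  51  51
  51  51]
```

Emit:
drive_tool --targets '[-0.029, -0.03, 0, 0, 0, -0.12, 0.5, -0.029, -0.06, 0, 0, 0, -0.24, 0.5, -0.029, -0.09, 0, 0, 0, -0.36, 0.5, -0.029, -0.1295, 0, 0, 0, -0.48, 0.5, -0.029, -0.1295, 0, 0, 0, -0.6, 0.5, -0.029, -0.1295, 0, 0, 0, -0.72, 0.5, -0.029, -0.1295, 0, 0, 0, -0.84, 0.5, -0.029, -0.1295, 0, 0, 0, -0.96, 0.5, -0.029, -0.1295, 0, 0, 0, -1.08, 0.5, -0.029, -0.1295, 0, 0, 0, -1.2, 0.5, -0.029, -0.1295, 0, 0, 0, -1.2, 0.5]'

```text
clock: 16.75
eef_pos: [492.9, 354.7, 296.8]
tcp_rot: [-3.14, 0.003, 1.225]
contact_force: [-0.4, 0.7, 0.8]
opening: 0.499
```

Emit:
drive_tool --targets '[0, 0, 0, 0, 0, -0.12, 0.5, 0, 0, 0, 0, 0, -0.24, 0.5, 0, 0, 0, 0, 0, -0.36, 0.5, 0, 0, 0, 0, 0, -0.48, 0.5, 0, 0, 0, 0, 0, -0.6, 0.5, 0, 0, 0, 0, 0, -0.72, 0.5, 0, 0, 0, 0, 0, -0.84, 0.5, 0, 0, 0, 0, 0, -0.96, 0.5, 0, 0, 0, 0, 0, -1.08, 0.5, 0, 0, 0, 0, 0, -1.2, 0.5, 0, 0, 0, 0, 0, -1.2, 0.5]'

```text
clock: 17.67
eef_pos: [493.1, 354.8, 297.4]
tcp_rot: [-3.14, -0.0, 2.421]
contact_force: [-0.7, -0.2, -0.3]
opening: 0.499
```

Emit:
drive_tool --targets '[0, 0, 0, 0, 0, -0.12, 0.5, 0, 0, 0, 0, 0, -0.24, 0.5, 0, 0, 0, 0, 0, -0.36, 0.5, 0, 0, 0, 0, 0, -0.48, 0.5, 0, 0, 0, 0, 0, -0.6, 0.5, 0, 0, 0, 0, 0, -0.72, 0.5, 0, 0, 0, 0, 0, -0.741, 0.5, 0, 0, 0, 0, 0, -0.741, 0.5, 0, 0, 0, 0, 0, -0.741, 0.5, 0, 0, 0, 0, 0, -0.741, 0.5]'

```text
clock: 18.5
eef_pos: [493.4, 355.1, 298.4]
tcp_rot: [-3.141, -0.0, -3.127]
contact_force: [0.3, 0.3, -0.8]
opening: 0.498
```

```bash
python3 - <<'E'
from h import *
import pickle
s=sense();print(s["clock"],s["eef_pos"],s["tcp_rot"],s["qpos"].round(3),s["contact_force"],s["opening"])
mv(494.5,355.5,149,3.16)
f=grab_frame("wrist");pickle.dump(f,open("f5.pkl","wb"))
for z in(95,):
  for x in(485,494.5,560): print(x,proj(f,[x,355.5,z]).round(1))
# dark tab: profile across the tab at x=500,520
g=f["color"].max(2).astype(int)
for x in(490,500,515,530):
    u,v=proj(f,[x,355.5,101]);r=int(round(v));print(x,u.round(1),r,g[r,int(u)-28:int(u)+28:2])
u,v=proj(f,[485,355.5,101]);print(u,v,g[int(v)-30:int(v)+30:2,int(u)])
E
```

```text
18.5 [493.41922807 355.09810554 298.4308838 ] [-3.14135177e+00 -3.54449823e-04 -3.12703131e+00] [ 0.621  0.332  1.677  0.     1.133 -0.964] [ 0.26766735  0.2878155  -0.83353318] 0.4979999642564345
shift m [-0.0011  0.0004  0.1494] rot [-0.0002 -0.0004 -0.0038]
485 [319.1 185.1]
494.5 [318.9 194.6]
560 [317.9 254.7]
490 319.0 192 [ 95  95  94  95  94  96  95  97 103 103 103 111  44  43  41  42  41  43
 161 170 168 170 170 170 169 168 168 168]
500 318.8 202 [117 116 105 112 165 167 166 167 108  94  96  92  42  44  44  43  42  43
 158 169 169 167 166 165 165 164 164 164]
515 318.6 217 [183 183 183 185 183 178 176 174 106  94  95  91  45  41  43  54  55  53
 155 161 163 163 163 163 163 161 162 163]
530 318.3 231 [183 181 180 126 114 114 115 115 114 113 113  71  44  50  51  54  53  45
  89 155 161 161 161 161 161 163 163 161]
319.06304785933213 186.78627115568943 [ 54  57  82  94  95 111 118 117 117 116 117 117 117 116 159  57  40  42
  41  42  43  43  44  44  42  39  39  40  42  41]
```

The wrist picture shows the dark tab in columns 315–326 with its end at row ~187. That puts it at y≈356.3 with the free end at x≈485, so I descend on it, pinch, and check.

Emit:
drive_tool --targets '[-0.001, 0.0011, 0.03, 0, 0, 0, 0.5, -0.001, 0.0011, 0.065, 0, 0, 0, 0.5, -0.001, 0.0011, 0.095, 0, 0, 0, 0.5, -0.001, 0.0011, 0.12, 0, 0, 0, 0.5, -0.001, 0.0011, 0.14, 0, 0, 0, 0.5, -0.001, 0.0011, 0.148, 0, 0, 0, 0.5, -0.001, 0.0011, 0.148, 0, 0, 0, 0.5, -0.001, 0.0011, 0.148, 0, 0, 0, 0.5]'

```text
clock: 19.22
eef_pos: [494.7, 356.5, 151.1]
tcp_rot: [3.142, 0.0, -3.123]
contact_force: [-0.2, 0.8, 0.6]
opening: 0.504
```

Emit:
drive_tool --targets '[0, 0, 0, 0, 0, 0, 0.05, 0, 0, 0, 0, 0, 0, 0.05, 0, 0, 0, 0, 0, 0, 0.05, 0, 0, 0, 0, 0, 0, 0.05, 0, 0, 0, 0, 0, 0, 0.05, 0, 0, 0, 0, 0, 0, 0.05]' --force 40

```text
clock: 19.72
eef_pos: [495.1, 355.8, 151.8]
tcp_rot: [-3.141, 0.002, -3.122]
contact_force: [2.1, -5.2, 3.2]
opening: 0.131
```

Emit:
drive_tool --targets '[0, 0, -0.005, 0, 0, 0, 0.05, 0, 0, -0.012, 0, 0, 0, 0.05, 0, 0, -0.02, 0, 0, 0, 0.05, 0, 0, -0.03, 0, 0, 0, 0.05, 0, 0, -0.04, 0, 0, 0, 0.05, 0, 0, -0.05, 0, 0, 0, 0.05, 0, 0, -0.052, 0, 0, 0, 0.05, 0, 0, -0.052, 0, 0, 0, 0.05, 0, 0, -0.052, 0, 0, 0, 0.05]'

```text
clock: 20.47
eef_pos: [495.1, 355.8, 203.8]
tcp_rot: [-3.141, 0.002, -3.122]
contact_force: [1.8, -5.5, 1.8]
opening: 0.128
```

Emit:
drive_tool --targets '[0, 0, 0, 0, 0, 0, 0.5, 0, 0, 0, 0, 0, 0, 0.5, 0, 0, 0, 0, 0, 0, 0.5, 0, 0, 0, 0, 0, 0, 0.5, 0, 0, -0.03, 0, 0, 0, 0.5, 0, 0, -0.05, 0, 0, 0, 0, 0, 0, -0.05, 0, 0, 0, 0, 0, 0, -0.05, 0, 0, 0, 0, 0, 0, -0.05, 0, 0, 0, 0, 0, 0, -0.05, 0, 0, 0, 0, 0, 0, -0.05, 0, 0, 0, 0]'

```text
clock: 21.38
eef_pos: [494.0, 356.0, 251.6]
tcp_rot: [-3.141, -0.002, -3.122]
contact_force: [-0.2, 0.3, -0.4]
opening: -0.003
```

```bash
python3 - <<'E'
from h import *
s=sense();print(s["clock"],s["eef_pos"],s["tcp_rot"],s["contact_force"],s["opening"])
g=grab_frame("scene")["color"].max(2).astype(int);F=grab_frame("scene")
for z in(95,130,141,147,153): print(z,proj(F,[485,356,z]).round(1))
cv2.imwrite("pics/s9.png",F["color"])
u,v=proj(F,[490,356,141]);u=int(u);print(u,[(r,g[r,u-4:u+5].tolist()) for r in range(195,245,2)])
E
```

```text
21.3833 [494.00384415 355.95891398 251.55895014] [-3.14055541e+00 -1.57941133e-03 -3.12239971e+00] [-0.19210796  0.28160574 -0.41538838] -0.002610635332066167
95 [241.3 239.6]
130 [239.6 224.3]
141 [239.1 219.3]
147 [238.8 216.6]
153 [238.4 213.8]
238 [(195, [101, 99, 74, 59, 85, 101, 98, 68, 45]), (197, [104, 101, 79, 59, 75, 96, 102, 92, 88]), (199, [100, 100, 83, 57, 67, 93, 100, 100, 97]), (201, [95, 97, 88, 76, 79, 92, 97, 95, 96]), (203, [51, 79, 93, 94, 95, 98, 96, 96, 94]), (205, [23, 38, 61, 84, 94, 94, 98, 97, 95]), (207, [20, 24, 36, 63, 89, 104, 107, 109, 107]), (209, [26, 25, 24, 33, 75, 114, 132, 139, 138]), (211, [21, 18, 24, 22, 32, 69, 110, 131, 143]), (213, [28, 22, 25, 23, 24, 28, 41, 72, 96]), (215, [48, 28, 19, 23, 21, 20, 21, 42, 77]), (217, [84, 59, 32, 21, 17, 21, 23, 39, 69]), (219, [95, 86, 68, 55, 50, 57, 64, 79, 91]), (221, [95, 97, 93, 96, 94, 93, 96, 94, 95]), (223, [96, 97, 95, 98, 95, 97, 97, 96, 97]), (225, [97, 94, 97, 99, 99, 95, 99, 95, 96]), (227, [97, 97, 97, 96, 96, 95, 94, 95, 97]), (229, [95, 98, 98, 95, 97, 96, 95, 96, 95]), (231, [97, 93, 97, 94, 96, 93, 94, 95, 98]), (233, [97, 95, 95, 96, 97, 97, 96, 97, 94]), (235, [95, 96, 98, 97, 101, 105, 115, 123, 137]), (237, [115, 130, 145, 157, 162, 166, 173, 173, 172]), (239, [142, 154, 154, 143, 153, 168, 167, 165, 169]), (241, [88, 81, 89, 105, 118, 124, 117, 111, 115]), (243, [78, 66, 75, 97, 110, 112, 108, 109, 110])]
```

The tab stayed up at about 147–149 mm. Now I push it down with the shut tips to TCP z = 220.5, which is the rod-top touch plus the 6 mm half-height of the tab.

Emit:
drive_tool --targets '[0, 0, 0.01, 0, 0, 0, 0, 0, 0, 0.018, 0, 0, 0, 0, 0, 0, 0.02, 0, 0, 0, 0, 0, 0, 0.02, 0, 0, 0, 0, 0, 0, 0.02, 0, 0, 0, 0]'

```text
clock: 21.9
eef_pos: [494.4, 356.1, 232.2]
tcp_rot: [-3.141, -0.001, -3.122]
contact_force: [0.4, 0.6, 0.1]
opening: 0.002
```

Emit:
drive_tool --targets '[0, 0, 0.001, 0, 0, 0, 0, 0, 0, 0.002, 0, 0, 0, 0, 0, 0, 0.002, 0, 0, 0, 0]'

```text
clock: 22.15
eef_pos: [494.5, 356.3, 230.8]
tcp_rot: [3.141, 0.0, -3.122]
contact_force: [0.1, 0.1, 0.2]
opening: -0.002
```

Emit:
drive_tool --targets '[0, 0, 0.001, 0, 0, 0, 0, 0, 0, 0.002, 0, 0, 0, 0, 0, 0, 0.002, 0, 0, 0, 0]'

```text
clock: 22.4
eef_pos: [494.4, 356.2, 228.6]
tcp_rot: [-3.142, -0.0, -3.122]
contact_force: [0.1, -0.0, 0.3]
opening: 0.0
```

Emit:
drive_tool --targets '[0, 0, 0.001, 0, 0, 0, 0, 0, 0, 0.002, 0, 0, 0, 0, 0, 0, 0.002, 0, 0, 0, 0]'

```text
clock: 22.65
eef_pos: [494.4, 356.2, 226.5]
tcp_rot: [-3.141, -0.0, -3.122]
contact_force: [-0.3, 1.1, -0.8]
opening: 0.002
```

Emit:
drive_tool --targets '[0, 0, 0.001, 0, 0, 0, 0, 0, 0, 0.002, 0, 0, 0, 0, 0, 0, 0.002, 0, 0, 0, 0]'

```text
clock: 22.9
eef_pos: [494.4, 356.2, 224.4]
tcp_rot: [-3.141, -0.0, -3.122]
contact_force: [-0.8, 0.2, 0.4]
opening: 0.003
```

Emit:
drive_tool --targets '[0, 0, 0.001, 0, 0, 0, 0, 0, 0, 0.002, 0, 0, 0, 0, 0, 0, 0.002, 0, 0, 0, 0]'

```text
clock: 23.15
eef_pos: [494.5, 356.3, 222.7]
tcp_rot: [3.141, 0.0, -3.122]
contact_force: [-1.1, 0.1, 0.8]
opening: -0.001
```

Emit:
drive_tool --targets '[0, 0, 0.001, 0, 0, 0, 0, 0, 0, 0.002, 0, 0, 0, 0, 0, 0, 0.0022, 0, 0, 0, 0, 0, 0, 0.0022, 0, 0, 0, 0, 0, 0, 0.0022, 0, 0, 0, 0]'

```text
clock: 23.57
eef_pos: [494.5, 356.3, 220.5]
tcp_rot: [-3.142, -0.0, -3.122]
contact_force: [-1.1, 0.4, 0.9]
opening: 0.002
```

```bash
python3 - <<'E'
from h import *
import pickle
s=sense();print(s["clock"],s["eef_pos"],s["contact_force"],s["wrist_torque"])
F=grab_frame("scene");g=F["color"].max(2).astype(int)
for z in(130,135.5,141.5,147): print(z,proj(F,[485,356,z]).round(1))
u=238;print([(r,g[r,u-4:u+5].tolist()) for r in range(200,232)])
W=grab_frame("wrist");pickle.dump((F,W),open("f6.pkl","wb"))
E
```

```text
23.5667 [494.47854895 356.28139318 220.46096618] [-1.08393943  0.44737974  0.93178867] [ 0.01219431  0.09024415 -0.02932595]
130 [239.6 224.3]
135.5 [239.3 221.8]
141.5 [239.  219.1]
147 [238.8 216.6]
[(200, [97, 100, 82, 58, 75, 94, 97, 70, 42]), (201, [101, 99, 79, 60, 71, 93, 98, 74, 48]), (202, [94, 102, 86, 63, 69, 91, 99, 79, 53]), (203, [93, 101, 91, 62, 66, 93, 96, 78, 54]), (204, [95, 103, 96, 70, 63, 89, 98, 83, 54]), (205, [90, 104, 95, 69, 62, 89, 99, 84, 58]), (206, [90, 102, 98, 70, 59, 87, 97, 87, 62]), (207, [86, 98, 98, 74, 61, 87, 102, 94, 66]), (208, [83, 101, 97, 78, 61, 79, 97, 94, 71]), (209, [84, 100, 100, 79, 60, 74, 96, 96, 68]), (210, [78, 98, 101, 79, 58, 70, 91, 98, 75]), (211, [75, 94, 101, 86, 61, 69, 93, 100, 85]), (212, [65, 94, 103, 90, 65, 68, 92, 103, 105]), (213, [70, 94, 101, 96, 68, 63, 91, 103, 106]), (214, [80, 100, 105, 98, 72, 57, 84, 96, 99]), (215, [80, 94, 99, 92, 65, 51, 61, 76, 86]), (216, [71, 80, 78, 69, 47, 29, 34, 48, 69]), (217, [64, 52, 44, 39, 26, 25, 23, 35, 69]), (218, [75, 48, 33, 21, 18, 15, 24, 32, 61]), (219, [89, 68, 43, 20, 22, 24, 26, 41, 69]), (220, [96, 85, 62, 38, 29, 37, 44, 65, 84]), (221, [95, 89, 79, 61, 61, 67, 77, 87, 92]), (222, [96, 95, 88, 88, 90, 89, 93, 95, 95]), (223, [94, 96, 94, 96, 95, 96, 93, 96, 97]), (224, [93, 95, 95, 98, 97, 96, 95, 95, 96]), (225, [95, 97, 96, 97, 94, 97, 94, 97, 95]), (226, [95, 97, 95, 94, 94, 96, 94, 95, 97]), (227, [95, 93, 96, 96, 93, 95, 95, 95, 96]), (228, [95, 96, 95, 95, 95, 95, 96, 96, 95]), (229, [95, 96, 95, 97, 93, 95, 94, 95, 97]), (230, [94, 95, 95, 95, 95, 96, 94, 95, 95]), (231, [95, 94, 93, 97, 96, 96, 95, 97, 95])]
```

The tab moved down with the tips: its lower edge is now at row ~221.2, and 221.8 was predicted for a centre at 141.5. I'll retract and cross-check against the rod.

Emit:
drive_tool --targets '[0, 0, -0.005, 0, 0, 0, 0, 0, 0, -0.03, 0, 0, 0, 0, 0, 0, -0.06, 0, 0, 0, 0, 0, 0, -0.09, 0, 0, 0, 0, 0, 0, -0.09, 0, 0, 0, 0, 0, 0, -0.09, 0, 0, 0, 0, 0, 0, -0.09, 0, 0, 0, 0]'

```text
clock: 24.25
eef_pos: [494.2, 356.0, 310.2]
tcp_rot: [-3.141, -0.0, -3.122]
contact_force: [-0.3, 0.2, -0.4]
opening: 0.003
```

```bash
python3 - <<'E'
from h import *
import pickle
s=sense();print(s["clock"],s["eef_pos"],s["contact_force"])
F=grab_frame("scene");W=grab_frame("wrist");pickle.dump((F,W),open("f7.pkl","wb"))
g=F["color"].max(2).astype(int)
u=238;print("tab end",[(r,g[r,u-4:u+5].mean().round(0)) for r in range(210,225)])
# rod top: upper edge of the head
u,v=proj(F,[524.5,226,141.5]);print("rod top pred",u,v, "far edge rows", proj(F,[524.5+10*.89,226-10*.45,141.5]))
u=int(round(u));print([(r,g[r,u-4:u+5].mean().round(0)) for r in range(180,200)])
g0=pickle.load(open("f4.pkl","rb"))["scene"]["color"].max(2).astype(int)
print([(r,g0[r,u-4:u+5].mean().round(0)) for r in range(180,200)])
# loose things unmoved: difference against the first scene picture
d=cv2.absdiff(F["color"],pickle.load(open("f0.pkl","rb"))["scene"]["color"]).max(2)
for n,(x0,y0,x1,y1) in dict(beaker=(345,238,382,286),reagent=(325,160,354,208),flask=(173,180,216,240)).items(): print(n,(d[y0:y1,x0:x1]>40).mean().round(3))
E
```

```text
24.25 [494.21992726 356.04098564 310.16427556] [-0.30913523  0.16342978 -0.37016964]
tab end [(210, np.float64(88.0)), (211, np.float64(73.0)), (212, np.float64(58.0)), (213, np.float64(48.0)), (214, np.float64(41.0)), (215, np.float64(37.0)), (216, np.float64(35.0)), (217, np.float64(33.0)), (218, np.float64(38.0)), (219, np.float64(44.0)), (220, np.float64(61.0)), (221, np.float64(80.0)), (222, np.float64(93.0)), (223, np.float64(95.0)), (224, np.float64(96.0))]
rod top pred 296.54238795548355 191.9905007674064 far edge rows [296.78258151 189.35667556]
[(180, np.float64(96.0)), (181, np.float64(99.0)), (182, np.float64(101.0)), (183, np.float64(99.0)), (184, np.float64(97.0)), (185, np.float64(96.0)), (186, np.float64(96.0)), (187, np.float64(97.0)), (188, np.float64(98.0)), (189, np.float64(105.0)), (190, np.float64(115.0)), (191, np.float64(122.0)), (192, np.float64(121.0)), (193, np.float64(113.0)), (194, np.float64(95.0)), (195, np.float64(87.0)), (196, np.float64(94.0)), (197, np.float64(89.0)), (198, np.float64(90.0)), (199, np.float64(78.0))]
[(180, np.float64(93.0)), (181, np.float64(97.0)), (182, np.float64(100.0)), (183, np.float64(96.0)), (184, np.float64(94.0)), (185, np.float64(94.0)), (186, np.float64(94.0)), (187, np.float64(94.0)), (188, np.float64(93.0)), (189, np.float64(86.0)), (190, np.float64(76.0)), (191, np.float64(71.0)), (192, np.float64(70.0)), (193, np.float64(69.0)), (194, np.float64(67.0)), (195, np.float64(71.0)), (196, np.float64(78.0)), (197, np.float64(75.0)), (198, np.float64(77.0)), (199, np.float64(72.0))]
beaker 0.0
reagent 0.001
flask 0.0
```

```bash
python3 -c "
from rig import *
print(sign_off(), sense()['clock'])"
```

```text
the job is handed in; nothing more can be done
the job is handed in; nothing more can be done
```

The depth rod is standing on the bottom of the narrow bore and the pointer is set level with its top. I handed the job in at about 24 s of the 61 s allowed; no verdict was reported.

- **Rod:** I took it from the stand and pushed the ring down at about 7–9 N. It then came to a hard stop where the force rose to 23 N with only about 0.1 mm of travel, so it stayed under the 35 N limit. I eased off and released it.
- **Pointer:** I touched the rod top with the shut fingertips, which put it at about 141.5 mm, and lifted the pointer by its tab. I then pushed the tab down with the same fingertips to 6 mm (half the tab's height) above that reading, so both heights share one gauge. The contact force while pushing was only about 1 N, close to sensor noise, but the picture showed the tab going down with the fingers.
- **Last checks:**
    - The rod top's picture row agreed with 141.5 mm.
    - The tab did not shift when I withdrew.
    - The beaker and both bottles showed no change from the first picture.
    - The arm was clear, about 90 mm above its last contact.
- **Disagreement:** the tab's lower edge sat about 0.8 px higher in the scene picture than predicted. That could mean the pointer is up to 1.7 mm high, which is within the camera calibration error and the 3 mm tolerance. I did not touch the tab a second time to settle it.

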